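Hold the key-box lid at the angle set on the gauge

TASK

On the locksmith's bench, slide the loose angle gauge sideways until the whole side of its foot is flush against the side of the wooden key box, keeping it beside the hinge end and the lid shut meanwhile. Then lift the lid by its brass bar until the lid is parallel to the gauge's red pointer, and finish while still holding it there, at rest, so that a lid stay could be fitted. The lid falls shut if let go; do not touch the pointer, keep the lid off the gauge, and leave the other things on the bench where they are.

Things in the scene. Friction and masses are not known exactly. Their poses are not given: they have to be found in the camera images.
- chest: wooden key box fixed to the bench, 170 (x) x 260 (y) x 110 mm high without its lid; origin at the centre of its underside on the bench; its x axis points away from the robot, towards the hinge side, z up; the side the gauge must meet is its -y side, at y = -130 mm; yaw varies
- lid: light wooden lid, 170 x 256 x 10 mm, about 0.45 kg; origin on the hinge, at (85, 0, 110) mm in the box's frame (far top rim); it reaches along its own -x, underside at its z = 0. Shut, its axes are the box's; opening turns it about +y: its -x direction rises, and its angle is how far that stands above level (0 to 1.45 rad). Loose hinge: falls shut unless held
- lid_handle (a point): middle of the brass lifting bar: round, 10 mm thick, along the lid's y, 45 mm in front of the lid's near edge, on two 8 mm arms 130 mm apart; at (-215, 0, 5) mm in the lid's frame, 115 mm above the bench when shut. Can be pinched from above; it turns between the fingers as the lid swings. Axes are the lid's
- gauge: loose angle gauge, about 0.8 kg: steel foot 160 (x) x 90 (y) x 30 mm high, and on it in the xz plane, at y = +12 mm, a white quarter circle of 8 mm rod, up to 235 mm above the bench; origin at the centre of the foot's underside. Its +y side goes against the box (origin then at y = -175 mm in the box's frame). Starts 30 to 70 mm off, askew up to 0.15 rad
- gauge_face_front (a point): middle height (15 mm) of the near (-x) end of the gauge foot's +y side, at (-80, 45, 15) mm in the gauge's frame
- gauge_face_back (a point): middle height (15 mm) of the far (+x) end of the gauge foot's +y side, at (80, 45, 15) mm in the gauge's frame
- pointer: red pointer bar on the gauge, 150 x 8 x 12 mm, clamped at an angle set anew each time (0.5 to 0.95 rad above level); origin at its brass pivot, at (65, 20, 115) mm in the gauge's frame; it points along its own -x, towards the robot and up: the wanted lid angle is how far this direction stands above level
- screwdriver: bystander: screwdriver with orange handle, lying
- file: bystander: flat steel file, 200 x 22 x 6 mm, origin under its centre
- padlock: bystander: brass padlock lying flat, 45 x 50 x 24 mm with a steel shackle
- jar: bystander: glass jar, 66 mm across, 90 mm high
- cup: bystander: red plastic cup, 76 mm across, 75 mm high
- carton: bystander: yellow carton, 110 x 50 x 30 mm
- lock_core: bystander: brass lock cylinder, upright, 40 mm across, 41 mm high
Not all that is in view belongs to the job. Leave any pink or purple look-alike of the gauge alone.

How it is judged (in metres and radians):
On the way:
1. the gauge's foot stands flush against the box's side, beside the hinge end, with the lid still shut (y of each of gauge_face_front, gauge_face_back in the frame of chest above -0.134 m and angle between gauge's own z axis and vertical below 0.04 rad and x of gauge in the frame of chest between -0.02 and 0.06 m and angle between lid's own z axis and vertical below 0.08 rad), for 0.2 s.
At the end, for the whole second after the job is handed in: The gauge stands on its foot with both ends of the foot's side within 4 mm of the box's side, its origin -20 to 60 mm from the box's middle along the box's x; the lid lies within 0.08 rad of parallel to the red pointer, at rest, carried by the robot's fingers (over 0.5 N) and not by the gauge (y of each of gauge_face_front, gauge_face_back in the frame of chest above -0.134 m and angle between gauge's own z axis and vertical below 0.04 rad and x of gauge in the frame of chest between -0.02 and 0.06 m and angle between the x axis of lid and the x axis of pointer, either way round below 0.08 rad and angle between lid's own z axis and vertical above 0.35 rad and contact force between the fingers and lid above 0.5 N and contact force between lid and gauge below 0.3 N and angular speed of lid below 0.1 rad/s and linear speed of gauge below 0.02 m/s); the arm keeps its last pose, push and grip.
It fails at once if the pointer is touched by the robot or the lid (over 1 N) (contact force between any of the arm, the fingers, lid and pointer above 1 N).
It fails at once if a bystander is moved by more than 30 mm (distance of any of screwdriver, file, padlock, jar, cup, carton, lock_core from where it was at the start of the episode above 0.03 m).
It also fails if it takes over 54 s, if anything falls off the work surface, if the arm or the gripper's body presses on something with over 40 N, if the wrist force passes 120 N, or if a joint passes its speed limit or range.

ROBOT

A 6-joint arm with a two-finger parallel gripper is mounted at the origin on the work surface. World frame = base frame: x ahead of the robot, y to its left, z up, the work surface at z = 0. Lengths are in mm, angles in rad, forces in N, time in s.
With the tool pointing down it reaches from about 350 to 775 mm from the base axis. Payload 7.3 kg.
Tool frame: the origin (TCP) lies midway between the tips of the shut fingers; the grasp point (between the pads) lies 19 mm behind it; z points along the fingers, y is the line along which they close (so a half turn about z gives the same grasp; the last joint's range is limited). The gripper opens to 92 mm and grips with 3 to 60 N. Pads are 19 mm wide; open, the fingers measure 130 mm over their backs; the gripper's body (75 mm by 190 mm) begins 47 mm behind the grasp point.
Start: joints at [-1.418, 0.342, 1.524, -0, 1.275, -0.146], TCP at [154.569, -501.753, 195.941] pointing down, gripper open.
Joint ranges: [-2.53, 2.53], [-0.77, 2.02], [0.04, 2.7], [-1, 4.14], [0.28, 2.66], [-3.11, 3.11]. Speed limits (rad/s): [2.57, 2.57, 3.14, 3.14, 3.14, 3.14].

INTERFACE

Orientations are given as [roll, pitch, yaw] about the fixed x, y, z axes, in that order (R = Rz(yaw) Ry(pitch) Rx(roll)).
In Python, from plant import monitor, optics, workorder gives the robot as it stands. The module is installed in compiled form; this text tells all that it offers.
- The arm moves only by the tool servo_tool, never from a script. Its arguments are lists of equal length, an entry for each row: "linear": the shift along the tool's x, y, z as a fraction of full scale, a list of three; "spin": the turn about the tool's z as a fraction of full scale. In form: {"linear": [[dx, dy, dz], ...], "spin": [spin, ...]}. A call has exactly 8 rows; each row shifts and turns the commanded pose from where the row before left it, along the tool's axes as they then stand; what a row does not reach is not made up. Full scale, the value 1, is 200 mm for a shift and 90 degrees for a turn. A row lasts 1/8 s, in which the tool goes at most 62.5 mm and 10.7 degrees, less where a joint would pass 70% of its speed; a pose out of reach is approached as far as the arm can. A call with a number of a shift or a turn outside -1 to 1 is refused whole. A call with a gripper value outside its range is refused whole. "hand" is the opening, from -1 (shut) to 1 (fully open), set as the call begins (left out, the last holds). The fingers move at their own pace and stop on an object; the grip force is fixed at half the most. Time passes only in rows, so rows that do not move let the fingers close, or fill a call up. It gives the time, the measured TCP pose, the force, the opening and the grip force at its end, in the units of the state.
- monitor.get_obs(): the state, without advancing time (a new reading comes with each control period).
- optics.capture(name): name is "scene" or "top" or "wrist"; returns a dict with "frame" (384x512x3 uint8, blue, green, red), "K" (3x3 intrinsics, pixels), "world_to_cam" (4x4, takes a point from world to camera coordinates). Camera axes: x right, y down, z forward; pixel columns grow to the right and rows downward; lengths in mm; the calibration is good to about 2 mm. A picture is of the moment at which its call begins. There is no depth.
- workorder.close_job(): hands the job in; it is judged then, once.
The state is a dict: "time": time; "joint_positions": joint angles; "dq": joint speeds; "tau": joint torques, N m; "tool_pos": TCP position; "tcp_rot": TCP orientation; "contact_force": force on the tool from outside, world axes, zero at the start; "moment": the same for the moment, N m; "grip_width": finger opening in mm; "finger_force": force on a finger pad.
Only numpy, scipy, OpenCV 4.12 (cv2) and the standard library are available. Lean on these libraries where they do the work, as an engineer would, in place of code of your own. Each camera call takes 0.05 s, during which the arm holds its last target. There are 200 camera calls.

## Working session

There is one attempt and no reset: what is moved stays moved. The work goes in short steps, Python scripts to look and compute and a tool call to move; the robot and the scene stay as the last step left them, time stands still between calls to the robot, and variables do not carry over. Pictures are saved under pics/ and viewed, at most 10 in all, crops included, and the job is handed in when it is done.

Besides the shell and the picture viewer there is one more tool, called after "Emit:" by a JSON object that holds its "fn" and its "kwargs". servo_tool: Moves the arm, as the interface text tells. Shift numbers are shares of 200 mm and turn numbers shares of 90 degrees, none past 1 either way. Its arguments: {"type":"object","properties":{"linear":{"type":"array","items":{"type":"array","items":{"type":"number","minimum":-1,"maximum":1}}},"spin":{"type":"array","items":{"type":"number","minimum":-1,"maximum":1}},"hand":{"type":"number"}},"required":["linear","spin"]}

```bash
mkdir -p pics; cat > h.py <<'E'
import numpy as np, cv2, json
from plant import monitor, optics, workorder
def cap(n,tag):
    c=optics.capture(n); cv2.imwrite(f'pics/{tag}.png',c['frame']); np.savez(f'pics/{tag}.npz',**c); return c
def load(tag): return dict(np.load(f'pics/{tag}.npz'))
def ray(c,uv):
    T=c['world_to_cam']; R=T[:3,:3]; o=-R.T@T[:3,3]
    d=R.T@np.linalg.solve(c['K'],np.array([uv[0],uv[1],1.0])); return o,d/np.linalg.norm(d)
def onz(c,uv,z):
    o,d=ray(c,uv); return o+d*(z-o[2])/d[2]
def proj(c,p):
    q=c['world_to_cam'][:3,:3]@np.asarray(p,float)+c['world_to_cam'][:3,3]; q=c['K']@q; return q[:2]/q[2]
E
python3 - <<'E'
from h import *
a=cap('scene','s0');b=cap('top','t0')
for c in (a,b): print(c['K'].round(1).tolist(), c['world_to_cam'].round(3).tolist())
cv2.imwrite('pics/both.png',cv2.resize(np.vstack([a['frame'],b['frame']]),(400,600)))
cv2.imwrite('pics/t0b.png',cv2.resize(b['frame'],(800,600),interpolation=cv2.INTER_CUBIC))
cv2.imwrite('pics/s0b.png',cv2.resize(a['frame'],(800,600),interpolation=cv2.INTER_CUBIC))
o=monitor.get_obs();print(o)
E
```

```text
[[439.0, 0.0, 249.1], [0.0, 439.0, 190.7], [0.0, 0.0, 1.0]] [[-0.849, 0.529, 0.013, 453.97], [0.382, 0.629, -0.677, -157.597], [-0.366, -0.569, -0.736, 1896.91], [0.0, 0.0, 0.0, 1.0]]
[[400.8, 0.0, 256.5], [0.0, 400.8, 188.3], [0.0, 0.0, 1.0]] [[-0.013, -1.0, 0.007, 5.937], [-0.988, 0.012, -0.157, 541.457], [0.157, -0.009, -0.988, 1532.87], [0.0, 0.0, 0.0, 1.0]]
{'time': 0.1, 'joint_positions': array([-1.41799704e+00,  3.42674295e-01,  1.52490472e+00, -4.10618445e-05,
        1.27537707e+00, -1.45974811e-01]), 'dq': array([ 6.90776078e-04, -2.46536382e-03, -2.35385152e-03,  1.44369219e-03,
        2.43390275e-03, -8.43805304e-05]), 'tau': array([ 2.10809580e-03, -4.32003307e+01, -2.44694102e+01,  7.20893824e-02,
        5.25563769e-02, -4.20910692e-05]), 'tool_pos': array([ 154.49352999, -501.3436582 ,  195.30930468]), 'tcp_rot': array([-3.14023801e+00, -1.59471257e-04,  2.98785977e-01]), 'contact_force': array([-0.24367623,  0.19743313, -1.25528754]), 'moment': array([-0.00560594, -0.04328759,  0.01295222]), 'finger_force': 0.0, 'grip_width': 92.13569383412667}
```

View pics/t0b.png

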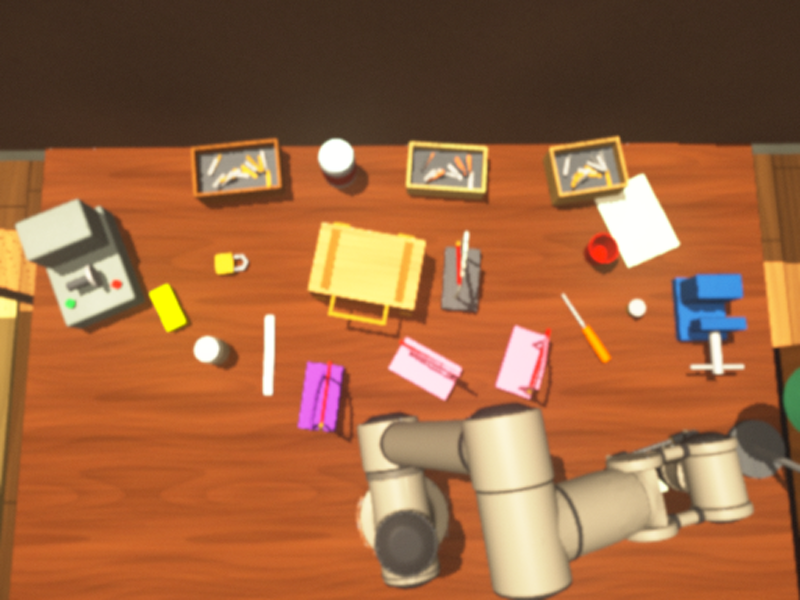

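View pics/s0b.png

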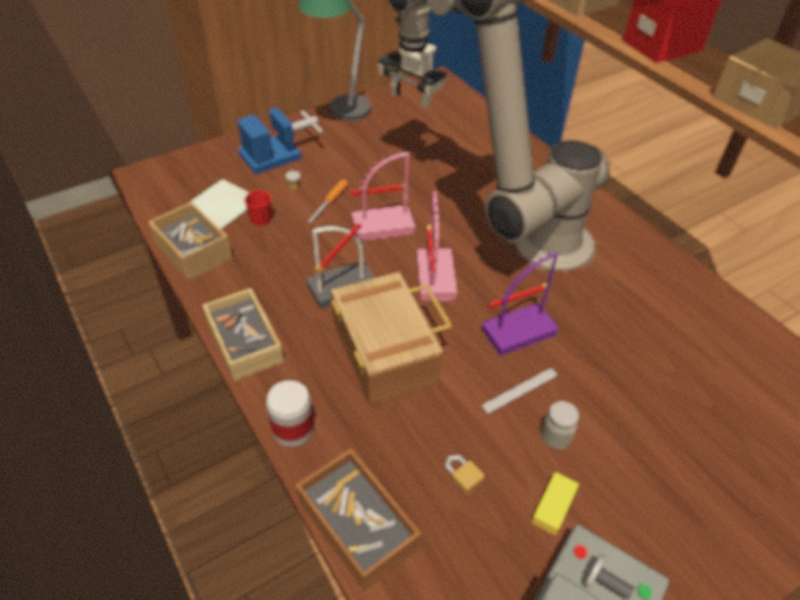

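Candidates in the 800x600 top view are the grey gauge (461,278), pink (425,368), pink (523,362) and purple (322,397). The grey steel one fits, because it stands on the box's -y side and the others are look-alikes. I'll confirm that in a crop.

```bash
python3 - <<'E'
from h import *
a=load('s0')['frame'];b=load('t0')['frame']
A=cv2.resize(a[130:250,190:310],(600,600),interpolation=cv2.INTER_CUBIC)
B=cv2.resize(b[135:215,190:320],None,fx=6,fy=6,interpolation=cv2.INTER_CUBIC)
cv2.imwrite('pics/cs.png',A);cv2.imwrite('pics/ct.png',B)
E
```

```text
(no output)
```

View pics/cs.png

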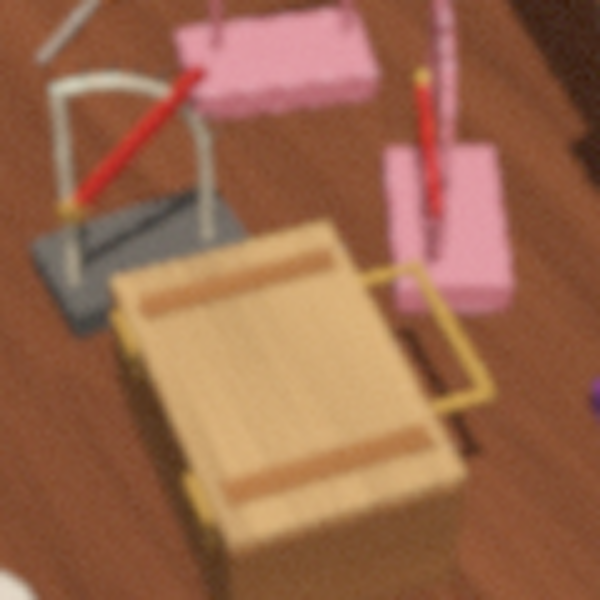

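View pics/ct.png

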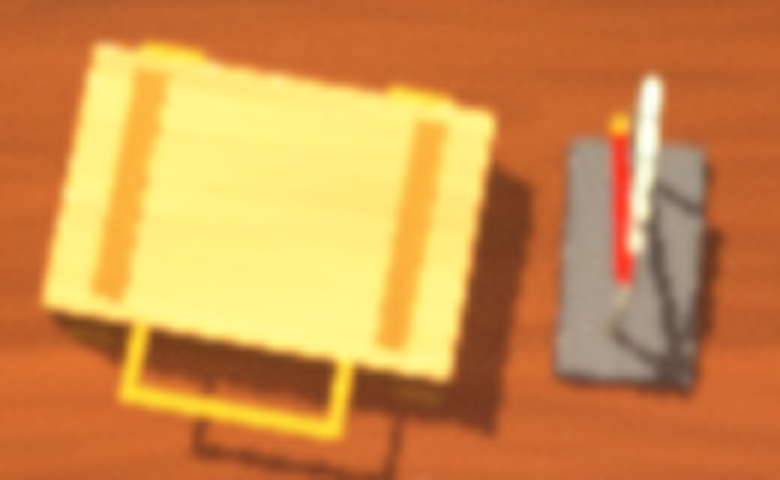

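The crops confirm the grey gauge, with its white arc, red pointer and brass pivot. In the top crop its foot corners are at (570,138), (705,150), (690,388) and (555,375), and the lid corners at (95,47), (497,112), (455,382) and (43,305).

```bash
cat >> h.py <<'E'
from scipy.optimize import least_squares
def fit(obs,x0):
    # obs: (cam, uv, local xyz)
    def W(q,p):
        c,s=np.cos(q[2]),np.sin(q[2]); return np.array([q[0]+c*p[0]-s*p[1],q[1]+s*p[0]+c*p[1],p[2]])
    f=lambda q:np.concatenate([proj(c,W(q,p))-uv for c,uv,p in obs])
    r=least_squares(f,x0,x_scale=[10,10,.1]); return r.x,r.fun.reshape(-1,2)
def inbox(B,p):
    d=np.asarray(p)[:2]-B[:2]; c,s=np.cos(B[2]),np.sin(B[2]); return np.array([c*d[0]+s*d[1],-s*d[0]+c*d[1]])
def tri(l):
    A=0;b=0
    for c,uv in l:
        o,d=ray(c,uv); P=np.eye(3)-np.outer(d,d); A=A+P; b=b+P@o
    return np.linalg.solve(A,b)
E
python3 - <<'E'
from h import *
s=load('s0');t=load('t0')
ct=lambda u,v:np.array([u/6+190-.4,v/6+135-.4]); cs=lambda u,v:np.array([u/5+190-.4,v/5+130-.4])
L=[(85,128,120),(85,-128,120),(-85,-128,120),(-85,128,120)]
T=[ct(95,47),ct(497,112),ct(455,382),ct(43,305)]; S=[cs(232,548),cs(112,280),cs(330,222),cs(465,470)]
for ob in ([(t,u,p) for u,p in zip(T,L)],[(s,u,p) for u,p in zip(S,L)],[(t,u,p) for u,p in zip(T,L)]+[(s,u,p) for u,p in zip(S,L)]):
    B,r=fit(ob,[600,80,-.1]); print('box',B.round(3),np.abs(r).max().round(2))
F=[(80,45,30),(80,-45,30),(-80,-45,30),(-80,45,30)]
T=[ct(570,138),ct(705,150),ct(690,388),ct(555,375)]
G,r=fit([(t,u,p) for u,p in zip(T,F)],[600,-150,0]); print('gauge',G.round(3),np.abs(r).max().round(2))
print('gauge in box',inbox(B,G),G[2]-B[2])
pv=tri([(t,ct(620,123)),(s,cs(72,210))]);tp=tri([(t,ct(625,283)),(s,cs(200,75))])
print(pv.round(1),tp.round(1),'expected pivot',(G[:2]+[65*np.cos(G[2])-20*np.sin(G[2]),65*np.sin(G[2])+20*np.cos(G[2])]).round(1))
d=tp-pv; print('theta 2view',np.arctan2(d[2],np.hypot(d[0],d[1])),np.linalg.norm(d))
# theta per view: intersect tip ray with gauge plane y=20
n=np.array([-np.sin(G[2]),np.cos(G[2]),0]);ex=np.array([np.cos(G[2]),np.sin(G[2]),0]);P0=np.array([G[0],G[1],0])+65*ex+20*n+[0,0,115]
for c,uv in ((s,cs(200,75)),(s,cs(72,210))):
    o,dd=ray(c,uv); q=o+dd*((P0-o)@n)/(dd@n); w=q-P0; print('plane',w@ex,w[2],np.arctan2(w[2],-w@ex))
# others
for name,uv in (('screwblade',(562,293)),('screwh',(597,342)),('core',(637,308)),('cup',(602,250)),('pinkB tl',(515,327)),('pinkB tr',(550,332)),('pinkA r',(460,372))):
    p=onz(t,np.array(uv)/1.5625,30); print(name,p.round(0),inbox(B,p).round(0))
np.save('B.npy',B)
E
```

```text
box [ 6.01248e+02  7.99530e+01 -1.84000e-01] 0.76
box [ 6.03727e+02  8.80240e+01 -1.88000e-01] 0.78
box [ 6.02036e+02  8.33750e+01 -1.86000e-01] 1.66
gauge [ 5.82383e+02 -1.53065e+02 -9.30000e-02] 0.26
gauge in box [  24.4679079  -235.99023225] 0.09290183385880839
[ 653.9 -138.3  114.6] [ 539.4 -132.5  200.2] expected pivot [ 649.  -139.2]
theta 2view 0.6409920396715557 143.0712910474526
plane -106.99837042686133 89.38956269780692 0.6959739051519032
plane 1.3660666788901479 -4.2139885876242715 -1.8842812011629322
screwblade [ 542. -411.   30.] [  32. -497.]
screwh [ 416. -492.   30.] [ -76. -600.]
core [ 501. -599.   30.] [  27. -689.]
cup [ 653. -520.   30.] [ 161. -583.]
pinkB tl [ 457. -287.   30.] [ -74. -391.]
pinkB tr [ 443. -375.   30.] [ -71. -480.]
pinkA r [ 346. -146.   30.] [-209. -273.]
```

Emit:
{"fn": "servo_tool", "kwargs": {"linear": [[0, 0, -0.23], [0, 0, -0.23], [0, 0, -0.23], [0, 0, 0], [0, 0, 0], [0, 0, 0], [0, 0, 0], [0, 0, 0]], "spin": [-0.1152, -0.1152, -0.1152, -0.1152, -0.1152, -0.1152, 0, 0], "hand": 1}}

```text
time: 1.1
tool_pos: [154.6, -501.7, 333.7]
tcp_rot: [-3.141, -0.0, 1.381]
contact_force: [0.4, 1.0, 0.1]
grip_width: 91.6
finger_force: 0.0
```

Emit:
{"fn": "servo_tool", "kwargs": {"linear": [[0.2, 0.22, 0], [0.2, 0.22, 0], [0.2, 0.22, 0], [0.2, 0.22, 0], [0.2, 0.22, 0], [0.2, 0.22, 0], [0.2, 0.22, 0], [0, 0, 0]], "spin": [0, 0, 0, 0, 0, 0, 0, 0]}}

```text
time: 2.1
tool_pos: [511.8, -280.8, 332.8]
tcp_rot: [-3.141, -0.001, 1.387]
contact_force: [-0.6, -0.9, -0.8]
grip_width: 91.8
finger_force: 0.0
```

Emit:
{"fn": "servo_tool", "kwargs": {"linear": [[0.2, 0.22, 0], [0, 0, 0.25], [0, 0, 0.25], [0, 0, 0.25], [0, 0, 0.25], [0, 0, 0.2], [0, 0, 0.2], [0, 0, 0.2]], "spin": [0, 0, 0, 0, 0, 0, 0, 0]}}

```text
time: 3.1
tool_pos: [559.0, -253.5, 12.9]
tcp_rot: [3.142, 0.0, 1.381]
contact_force: [0.4, -0.7, 0.4]
grip_width: 91.6
finger_force: 0.0
```

```bash
python3 - <<'E'
from h import *
B=np.load('B.npy')
a=cap('scene','s1');b=cap('top','t1')
o=monitor.get_obs();print(o['tool_pos'],inbox(B,o['tool_pos']),o['contact_force'])
cv2.imwrite('pics/v1.png',np.hstack([cv2.resize(a['frame'][90:270,180:310],(400,554)),cv2.resize(b['frame'][100:280,190:320],(400,554))]))
E
```

```text
[ 556.09764969 -251.58306115    9.70786117] [  16.87912089 -337.67156271] [ 0.18224445  0.26236166 -0.71699597]
```

View pics/v1.png

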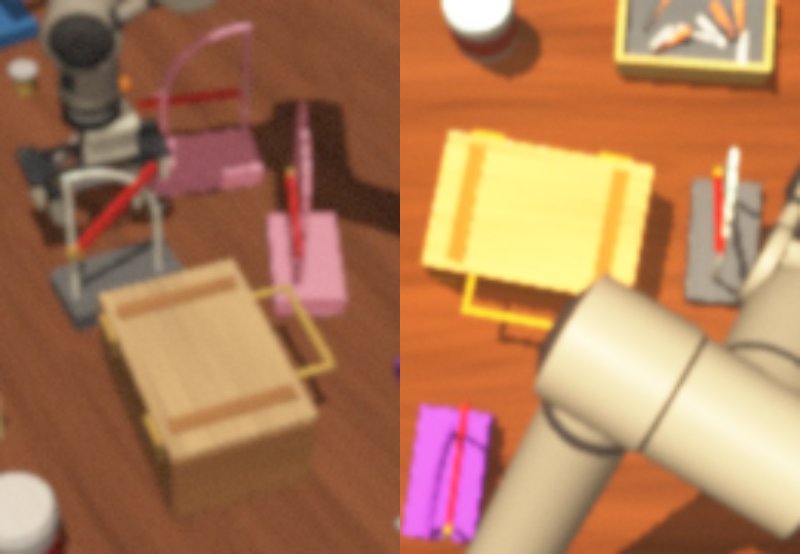

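The fingers stand behind the grey gauge (left half, about (80,190)), clear of the pink look-alike, so I can push along tool +x.

Emit:
{"fn": "servo_tool", "kwargs": {"linear": [[0.06, 0, 0], [0.06, 0, 0], [0.06, 0, 0], [0.05, 0, 0], [0.05, 0, 0], [0.05, 0, 0], [0.05, 0, 0], [0.05, 0, 0]], "spin": [0, 0, 0, 0, 0, 0, 0, 0]}}

```text
time: 4.2
tool_pos: [574.3, -168.2, 14.3]
tcp_rot: [-3.139, 0.002, 1.386]
contact_force: [-9.5, -5.2, 7.9]
grip_width: 92.0
finger_force: 4.9
```

Emit:
{"fn": "servo_tool", "kwargs": {"linear": [[0.02, 0, 0], [0.02, 0, 0], [0.015, 0, 0], [0.01, 0, 0], [0.01, 0, 0], [0.01, 0, 0], [0.01, 0, 0], [0, 0, 0]], "spin": [0, 0, 0, 0, 0, 0, 0, 0]}}

```text
time: 5.2
tool_pos: [577.9, -149.9, 14.8]
tcp_rot: [-3.139, 0.002, 1.385]
contact_force: [-7.9, -4.5, 8.8]
grip_width: 92.3
finger_force: 5.6
```

```bash
python3 - <<'E'
from h import *
B=np.load('B.npy')
a=cap('scene','s2');b=cap('wrist','w2')
o=monitor.get_obs();print(o['tool_pos'],inbox(B,o['tool_pos']),o['contact_force'],o['moment'])
cv2.imwrite('pics/v2.png',np.hstack([cv2.resize(a['frame'][90:210,180:280],(400,480),interpolation=cv2.INTER_CUBIC),cv2.resize(b['frame'],(400,300)).copy() if 0 else cv2.copyMakeBorder(cv2.resize(b['frame'],(400,300)),0,180,0,0,cv2.BORDER_CONSTANT)]))
E
```

```text
[ 577.8535708  -149.95318972   14.75804662] [  19.44037803 -233.77069249] [-7.83853959 -4.20890534  9.71753008] [-0.2096697   1.06524523  0.48216218]
```

View pics/v2.png

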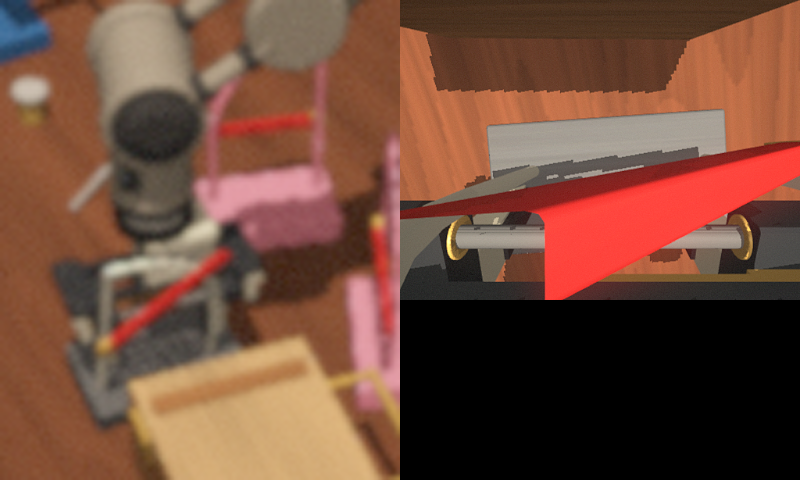

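The wrist view shows the pointer close to the camera, and a strip of bench that may still be open between foot and box. I'll measure it.

```bash
python3 - <<'E'
from h import *
B=np.load('B.npy'); w=load('w2'); f=lambda u,v:np.array([(u-400)*1.28,v*1.28])
T=w['world_to_cam']; print('cam pos',inbox(B,-T[:3,:3].T@T[:3,3]),(-T[:3,:3].T@T[:3,3]))
for n,u,v,z in (('footL',490,125,30),('footR',725,110,30),('boxL',440,90,0),('boxR',667,90,0),('lidL',427,38,110),('lidR',700,38,110),('pivL',455,240,5),('rodL',455,240,40)):
    p=onz(w,f(u,v),z); print(n,p.round(0),inbox(B,p).round(1))
cv2.imwrite('pics/w2b.png',cv2.resize(w['frame'],(800,600)))
E
```

```text
cam pos [  20.23654842 -152.06158949] [593.76575772 -69.80449223 201.81005067]
footL [516. -89.  30.] [ -52.2 -185.7]
footR [ 669. -108.   30.] [ 101.2 -175.9]
boxL [474. -61.   0.] [ -98.8 -165.2]
boxR [640. -92.   0.] [  70.1 -165.2]
lidL [541. -49. 110.] [ -35.1 -141.8]
lidR [627. -66. 110.] [  52.2 -141.9]
pivL [ 444. -184.    5.] [-105.9 -292. ]
rodL [ 471. -164.   40.] [ -83.5 -267.1]
```

View pics/w2b.png

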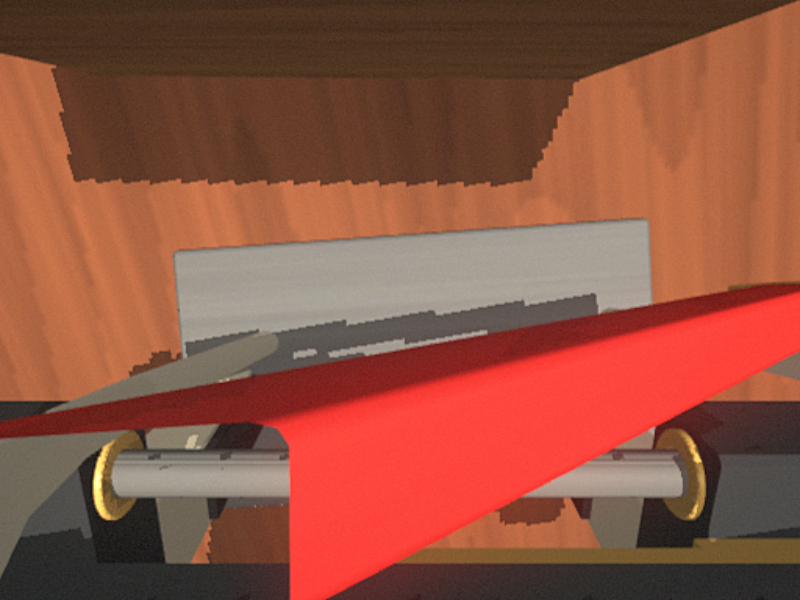

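```bash
python3 - <<'E'
from h import *
B=np.load('B.npy'); w=load('w2'); s=load('s2'); s0=load('s0')
cr=lambda u,v:np.array([u/4+180-.4,v/4+90-.4]); c0=lambda u,v:np.array([u/5+190-.4,v/5+130-.4])
f=lambda u,v:np.array([u,v])*.64
for n,c,uv,z in (('pivot0',s0,c0(72,210),115),('pivot2',s,cr(103,345),115),('corner0',s0,c0(80,318),30),('corner2',s,cr(106,408),30),
  ('backcorner0',s0,c0(33,245),30),('backcorner2',s,cr(66,348),30),('boxbase',w,f(300,76),0),('boxbaseR',w,f(580,78),0),('boxbaseL',w,f(55,66),0),('footL',w,f(175,253),30),('footR',w,f(648,220),30)):
    p=onz(c,uv,z); print(n,p.round(0),inbox(B,p).round(1))
T=w['world_to_cam'][:3,:3];print(T.round(3)); print(w['K'])
o=monitor.get_obs();print(o['time'],o['tool_pos'],o['tcp_rot'])
E
```

```text
pivot0 [ 652. -135.  115.] [  89.7 -205.8]
pivot2 [ 658. -113.  115.] [  91.7 -182.6]
corner0 [ 667. -106.   30.] [  98.6 -174.4]
corner2 [ 661. -113.   30.] [  94.2 -181.7]
backcorner0 [ 661. -195.   30.] [ 109.9 -262.4]
backcorner2 [ 657. -205.   30.] [ 107.1 -273.2]
boxbase [563. -41.   0.] [ -14.9 -129.6]
boxbaseR [660. -60.   0.] [  83.6 -130.3]
boxbaseL [480. -22.   0.] [-100.5 -126.3]
footL [514. -90.  30.] [ -54.  -186.7]
footR [ 668. -108.   30.] [ 100.5 -175.9]
[[ 0.983 -0.185 -0.002]
 [-0.176 -0.937  0.301]
 [-0.057 -0.295 -0.954]]
[[338.08652244   0.         255.2706146 ]
 [  0.         338.08652244 198.02204509]
 [  0.           0.           1.        ]]
5.3 [ 577.8535708  -149.95318972   14.75804662] [-3.13947071e+00  1.63571043e-03  1.38536681e+00]
```

The foot's face is still about 50 mm from the box. The open fingertips are shorter than the shut ones, so they rode over the top of the foot. I'll back off slowly, then push with the fingers shut.

Emit:
{"fn": "servo_tool", "kwargs": {"linear": [[0, 0, -0.015], [-0.03, 0, -0.01], [-0.04, 0, 0], [-0.05, 0, 0], [-0.1, 0, 0], [-0.15, 0, 0], [-0.2, 0, 0], [0, 0, 0]], "spin": [0, 0, 0, 0, 0, 0, 0, 0]}}

```text
time: 6.3
tool_pos: [557.8, -265.0, 19.2]
tcp_rot: [3.14, 0.001, 1.381]
contact_force: [-0.7, 0.3, 0.5]
grip_width: 91.7
finger_force: 0.0
```

```bash
python3 - <<'E'
from h import *
B=np.load('B.npy')
a=cap('scene','s3');b=cap('wrist','w3'); t=cap('top','t3')
o=monitor.get_obs();print(o['tool_pos'],inbox(B,o['tool_pos']),o['contact_force'])
cv2.imwrite('pics/v3.png',np.hstack([cv2.resize(a['frame'][110:220,185:275],(430,526),interpolation=cv2.INTER_CUBIC),cv2.copyMakeBorder(cv2.resize(b['frame'],(370,278)),0,248,0,0,cv2.BORDER_CONSTANT)]))
E
```

```text
[ 558.04818975 -261.22048885   18.9347948 ] [  20.58045888 -346.78115745] [ 0.54183697 -0.23186867 -0.45576598]
```

View pics/v3.png

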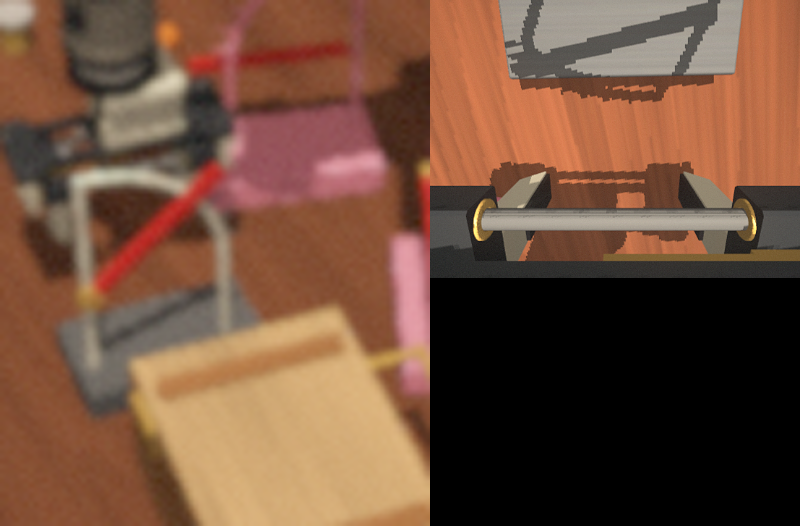

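The gauge is upright again and the fingers are clear behind it. In the wrist view its near edge runs (515,77)-(740,75), so next I shut the fingers, lower and measure.

Emit:
{"fn": "servo_tool", "kwargs": {"linear": [[0, 0, 0], [0, 0, 0], [0, 0, 0], [0, 0, 0], [0, 0, 0], [0, 0, 0.02], [0, 0, 0.025], [0, 0, 0]], "spin": [0, 0, 0, 0, 0, 0, 0, 0], "hand": -1}}

```text
time: 7.45
tool_pos: [557.6, -261.1, 9.2]
tcp_rot: [-3.14, -0.0, 1.384]
contact_force: [-0.9, -0.1, -0.1]
grip_width: 16.4
finger_force: 0.0
```

```bash
python3 - <<'E'
from h import *
B=np.load('B.npy'); w=load('w3'); k=512/370
for u,v in ((515-430,77),(740-430,75)):
    p=onz(w,(u*k,v*k),30); print(inbox(B,p).round(1))
o=monitor.get_obs();print(o['tool_pos'],inbox(B,o['tool_pos']),o['contact_force'],o['grip_width'])
E
```

```text
[ -47.8 -274. ]
[ 108.8 -273.3]
[ 557.60474732 -261.07709229    9.17851156] [  20.11813259 -346.72235128] [-0.90090867 -0.12607618 -0.09828622] 16.420302246339997
```

Emit:
{"fn": "servo_tool", "kwargs": {"linear": [[0, 0.05, 0], [0.1, 0, 0], [0.1, 0, 0], [0.06, 0, 0], [0.04, 0, 0], [0.04, 0, 0], [0.04, 0, 0], [0.04, 0, 0]], "spin": [0, 0, 0, 0, 0, 0, 0, 0]}}

```text
time: 8.45
tool_pos: [583.5, -180.4, 9.9]
tcp_rot: [3.142, 0.0, 1.384]
contact_force: [-0.2, 0.1, -1.0]
grip_width: 0.6
finger_force: 0.0
```

```bash
python3 - <<'E'
from h import *
B=np.load('B.npy');o=monitor.get_obs();print(o['tool_pos'],inbox(B,o['tool_pos']),o['contact_force'],o['grip_width'])
E
```

```text
[ 583.51171191 -180.37240632    9.92001651] [  30.63329225 -262.6161769 ] [-0.22994102  0.1214703  -0.96223215] 0.6154447821564605
```

```bash
cat >> h.py <<'E'
def foot(w,B,z=30):
    hsv=cv2.cvtColor(cv2.GaussianBlur(w['frame'],(3,3),0),cv2.COLOR_BGR2HSV); m=(hsv[...,1]<60)&(hsv[...,2]>50)
    out=[]
    for u in range(40,500,40):
        r=np.flatnonzero(m[:300,u])
        if len(r): 
            a=r[0]; br=np.flatnonzero(np.diff(r)>1); e=r[br[0]] if len(br) else r[-1]
            out.append((u,a,e,*inbox(B,onz(w,(u,a),z)).round(1),*inbox(B,onz(w,(u,e),z)).round(1)))
    return out
E
python3 - <<'E'
from h import *
B=np.load('B.npy');w=cap('wrist','w4')
for r in foot(w,B): print(r)
E
```

```text
(40, np.int64(224), np.int64(258), np.float64(-83.1), np.float64(-247.8), np.float64(-86.9), np.float64(-267.8))
(80, np.int64(103), np.int64(112), np.float64(-52.2), np.float64(-186.0), np.float64(-52.9), np.float64(-190.2))
(120, np.int64(101), np.int64(265), np.float64(-33.1), np.float64(-185.2), np.float64(-43.6), np.float64(-272.2))
(160, np.int64(100), np.int64(256), np.float64(-14.0), np.float64(-184.7), np.float64(-21.1), np.float64(-266.7))
(200, np.int64(99), np.int64(256), np.float64(5.0), np.float64(-184.3), np.float64(0.8), np.float64(-266.8))
(240, np.int64(99), np.int64(257), np.float64(24.0), np.float64(-184.3), np.float64(22.7), np.float64(-267.4))
(280, np.int64(98), np.int64(248), np.float64(42.9), np.float64(-183.9), np.float64(44.5), np.float64(-262.0))
(320, np.int64(97), np.int64(245), np.float64(61.9), np.float64(-183.5), np.float64(66.1), np.float64(-260.3))
(360, np.int64(96), np.int64(227), np.float64(80.8), np.float64(-183.0), np.float64(86.9), np.float64(-249.8))
(400, np.int64(96), np.int64(160), np.float64(99.7), np.float64(-183.1), np.float64(103.6), np.float64(-213.7))
(440, np.int64(296), np.int64(299), np.float64(136.3), np.float64(-292.2), np.float64(136.6), np.float64(-294.2))
(480, np.int64(289), np.int64(299), np.float64(158.2), np.float64(-287.7), np.float64(159.5), np.float64(-294.3))
```

```bash
python3 - <<'E'
from h import *
w=load('w4');o=monitor.get_obs();im=cv2.resize(w['frame'],(640,480))
for dz,col in ((0,(255,0,0)),(19,(0,255,0)),(66,(255,0,255))):
    p=proj(w,o['tool_pos']+[0,0,dz]); print(dz,p); cv2.drawMarker(im,tuple(int(x*1.25) for x in p),col,0,14,2)
cv2.imwrite('pics/v4.png',im)
E
```

```text
0 [254.2839528  232.55993118]
19 [254.20319232 246.3626124 ]
66 [253.91334986 295.89925556]
```

View pics/v4.png

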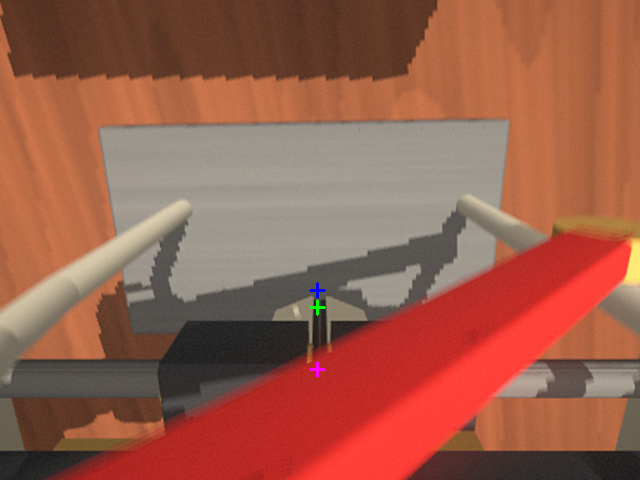

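Here the finger tips (290-330 rows) show above the foot at TCP z=10, and the force is about zero. The tips therefore sit higher than the reported TCP suggests. I'll back off behind the edge and probe down by force.

Emit:
{"fn": "servo_tool", "kwargs": {"linear": [[-0.1, 0, 0], [-0.1, 0, 0], [-0.08, 0, 0], [0, 0, 0.02], [0, 0, 0.015], [0, 0, 0.01], [0, 0, 0], [0, 0, 0]], "spin": [0, 0, 0, 0, 0, 0, 0, 0]}}

```text
time: 9.5
tool_pos: [573.3, -235.3, 1.0]
tcp_rot: [3.141, 0.0, 1.385]
contact_force: [-0.1, 0.1, 0.8]
grip_width: 0.2
finger_force: 0.0
```

```bash
python3 - <<'E'
from h import *
B=np.load('B.npy');w=cap('wrist','w5');o=monitor.get_obs();print(o['tool_pos'],inbox(B,o['tool_pos']),o['contact_force'],o['joint_positions'])
for r in foot(w,B)[2:9:3]: print([float(x) for x in r])
E
```

```text
[ 573.26659772 -235.4427539     1.05199822] [  30.76252585 -318.63125385] [ 0.59361845  0.90916619 -0.67178217] [-5.13247354e-01  7.12346220e-01  1.47021061e+00 -9.84498651e-05
  9.58747423e-01 -3.27409798e-01]
[120.0, 0.0, 173.0, -24.8, -200.7, -33.6, -274.1]
[240.0, 0.0, 171.0, 24.9, -200.7, 23.9, -273.1]
[360.0, 0.0, 169.0, 74.6, -200.7, 81.2, -272.2]
```

Emit:
{"fn": "servo_tool", "kwargs": {"linear": [[0, 0, 0.005], [0, 0, 0.005], [0, 0, 0.005], [0, 0, 0.005], [0, 0, 0.005], [0, 0, 0], [0, 0, 0], [0, 0, 0]], "spin": [0, 0, 0, 0, 0, 0, 0, 0]}}

```text
time: 10.55
tool_pos: [573.1, -235.7, -4.1]
tcp_rot: [3.141, 0.0, 1.385]
contact_force: [-0.3, 0.5, -0.0]
grip_width: 0.3
finger_force: 0.0
```

Emit:
{"fn": "servo_tool", "kwargs": {"linear": [[0, 0, 0.008], [0, 0, 0.008], [0, 0, 0.007], [0, 0, 0.007], [0, 0, 0.005], [0, 0, 0.005], [0, 0, 0], [0, 0, 0]], "spin": [0, 0, 0, 0, 0, 0, 0, 0]}}

```text
time: 11.55
tool_pos: [573.1, -235.7, -12.0]
tcp_rot: [3.141, 0.0, 1.385]
contact_force: [0.1, 0.8, 0.2]
grip_width: 0.2
finger_force: 0.0
```

Emit:
{"fn": "servo_tool", "kwargs": {"linear": [[0.05, 0, 0], [0.05, 0, 0], [0.04, 0, 0], [0.03, 0, 0], [0.03, 0, 0], [0.03, 0, 0], [0.03, 0, 0], [0, 0, 0]], "spin": [0, 0, 0, 0, 0, 0, 0, 0]}}

```text
time: 12.55
tool_pos: [582.8, -185.0, -12.0]
tcp_rot: [3.141, 0.001, 1.385]
contact_force: [-0.9, -4.2, -0.8]
grip_width: 0.4
finger_force: 1.8
```

```bash
python3 - <<'E'
from h import *
B=np.load('B.npy');w=cap('wrist','w6');o=monitor.get_obs();print(o['tool_pos'],inbox(B,o['tool_pos']),o['contact_force'])
for r in foot(w,B)[2:9:2]: print([float(x) for x in r])
E
```

```text
[ 582.81817924 -185.00041673  -12.02827987] [  30.80870498 -267.29257491] [-0.23806494 -3.39804018 -0.57775849]
[120.0, 42.0, 245.0, -21.8, -167.0, -32.3, -254.4]
[200.0, 41.0, 244.0, 9.6, -166.7, 5.3, -253.9]
[280.0, 41.0, 285.0, 41.0, -166.7, 43.3, -276.0]
[360.0, 40.0, 243.0, 72.4, -166.4, 80.4, -253.5]
```

It is pushing now at about 4 N with the foot square; the face is at -166.6, so 36 mm remain.

Emit:
{"fn": "servo_tool", "kwargs": {"linear": [[0.03, 0, 0], [0.03, 0, 0], [0.03, 0, 0], [0.025, 0, 0], [0.02, 0, 0], [0.015, 0, 0], [0.015, 0, 0], [0, 0, 0]], "spin": [0, 0, 0, 0, 0, 0, 0, 0]}}

```text
time: 13.6
tool_pos: [588.8, -152.8, -12.0]
tcp_rot: [3.141, 0.001, 1.384]
contact_force: [-0.6, -4.7, -0.4]
grip_width: 0.5
finger_force: 2.4
```

Emit:
{"fn": "servo_tool", "kwargs": {"linear": [[0.01, 0, 0], [0.005, 0, 0], [0.005, 0, 0], [0.005, 0, 0], [0, 0, 0], [0, 0, 0], [0, 0, 0], [0, 0, 0]], "spin": [0, 0, 0, 0, 0, 0, 0, 0]}}

```text
time: 14.6
tool_pos: [589.0, -149.7, -12.0]
tcp_rot: [-3.141, 0.003, 1.384]
contact_force: [-3.6, -11.4, -0.2]
grip_width: 0.5
finger_force: 6.1
```

```bash
python3 - <<'E'
from h import *
B=np.load('B.npy');w=cap('wrist','w7');o=monitor.get_obs();print(o['tool_pos'],inbox(B,o['tool_pos']),o['contact_force'])
for r in foot(w,B)[2:9:2]: print([float(x) for x in r])
E
```

```text
[ 589.06492242 -149.73322918  -11.99650935] [  30.41712436 -231.4785695 ] [ -4.70440754 -11.76728379  -0.90039706]
[120.0, 41.0, 244.0, -22.0, -130.7, -32.7, -218.0]
[200.0, 41.0, 244.0, 9.3, -130.8, 4.9, -218.0]
[280.0, 41.0, 299.0, 40.7, -130.8, 43.1, -248.0]
[360.0, 41.0, 244.0, 72.1, -130.9, 80.1, -218.1]
```

Emit:
{"fn": "servo_tool", "kwargs": {"linear": [[0.005, 0, 0], [0.005, 0, 0], [0, 0, 0], [0, 0, 0], [-0.01, 0, 0], [-0.03, 0, 0], [-0.1, 0, 0], [-0.2, 0, 0]], "spin": [0, 0, 0, 0, 0, 0, 0, 0]}}

```text
time: 15.65
tool_pos: [577.7, -212.0, -12.1]
tcp_rot: [3.141, -0.0, 1.387]
contact_force: [0.4, -1.1, -0.1]
grip_width: 0.3
finger_force: 0.0
```

```bash
python3 - <<'E'
from h import *
B0=np.load('B.npy');o=monitor.get_obs();print(o['tool_pos'],inbox(B0,o['tool_pos']),o['contact_force'])
s=cap('scene','s8')
# pointer angle: red mask edge line in scene view within gauge area, plane y_box=-155
hsv=cv2.cvtColor(s['frame'],cv2.COLOR_BGR2HSV); m=((hsv[...,0]<6)|(hsv[...,0]>174))&(hsv[...,1]>170)&(hsv[...,2]>90)
m=m.astype(np.uint8)
n,l,st,ce=cv2.connectedComponentsWithStats(m)
for i in range(1,n):
    if st[i][4]>25: print(i,st[i],ce[i])
def ang(c,mask,yb,yaw,P):
    pts=np.argwhere(mask)[:,::-1].astype(np.float32); vx,vy,x,y=cv2.fitLine(pts,cv2.DIST_L2,0,.01,.01).ravel()
    ex=np.array([np.cos(yaw),np.sin(yaw),0]);nn=np.array([-np.sin(yaw),np.cos(yaw),0]);q=[]
    for k in(-12,12):
        o_,d=ray(c,(x+k*vx,y+k*vy)); q.append(o_+d*((P-o_)@nn)/(d@nn))
    d=q[1]-q[0]; return abs(np.arctan(d[2]/(d@ex)))
c_,s_=np.cos(B0[2]),np.sin(B0[2])
P=np.array([B0[0]+c_*30+s_*155,B0[1]+s_*30-c_*155,0])
for i in range(1,n):
    if st[i][4]>25: print(i,'angle now',ang(s,l==i,0,B0[2],P))
E
```

```text
[ 577.69289629 -212.03334571  -12.07027994] [  30.77764417 -294.80705854] [ 0.4298507  -1.14643567 -0.10476023]
1 [ 399    0   62   40 1744] [429.76261468  16.94667431]
2 [235 118  23   6  86] [245.73255814 120.86046512]
3 [158 121  16  24 307] [165.5504886  132.17589577]
5 [273 148   4  14  44] [274.5 154.5]
6 [210 154  28  27 146] [222.52054795 167.10958904]
8 [326 183  22  10  87] [336.12643678 187.40229885]
9 [313 191   9   6  33] [316.72727273 193.93939394]
11 [174 268  25  13 163] [186.59509202 275.4601227 ]
12 [368 350   7   7  37] [370.97297297 352.75675676]
1 angle now 0.017020482843259886
2 angle now 0.14523659683495457
3 angle now 1.472583060241615
5 angle now 1.4047626121842478
6 angle now 0.7319517470704053
8 angle now 0.07208982435875283
9 angle now 0.13653553356532416
11 angle now 0.3324881564540682
12 angle now 1.0875419405296696
```

```bash
python3 - <<'E'
from h import *
B=np.load('B.npy');t=load('t0')
for n,pts in (('pinkA',[(389,368),(408,338),(462,370),(445,398)]),('purple',[(306,362),(344,365),(338,432),(299,429)])):
    for u in pts:
        p=onz(t,np.array(u)/1.5625,30); print(n,p.round(0)[:2],inbox(B,p).round(0))
o=monitor.get_obs(); print(o['joint_positions'].round(2))
E
```

```text
pinkA [358.  31.] [-230.  -97.]
pinkA [432. -18.] [-148. -131.]
pinkA [ 351. -151.] [-204. -277.]
pinkA [ 283. -107.] [-279. -246.]
purple [375. 237.] [-251.  109.]
purple [367. 143.] [-242.   15.]
purple [204. 157.] [-405.   -1.]
purple [212. 253.] [-414.   94.]
[-0.48  0.72  1.49 -0.    0.93 -0.3 ]
```

Emit:
{"fn": "servo_tool", "kwargs": {"linear": [[-0.1, 0, -0.02], [0, 0, -0.25], [0, 0, -0.27], [0, 0, -0.27], [0, 0, -0.27], [0, 0, -0.27], [0, 0, -0.27], [0, 0, -0.1]], "spin": [0, 0, 0, 0, 0, 0, 0.11, 0.11]}}

```text
time: 16.7
tool_pos: [574.3, -232.3, 336.5]
tcp_rot: [3.135, -0.0, 1.034]
contact_force: [0.1, 0.3, -1.0]
grip_width: 0.4
finger_force: 0.0
```

Emit:
{"fn": "servo_tool", "kwargs": {"linear": [[0, 0, 0], [0, 0, 0], [0, 0, 0], [0, 0, 0], [0, 0, 0], [0, 0, 0], [0, 0, 0], [0, 0, 0]], "spin": [0.111, 0.111, 0.111, 0.111, 0.111, 0.111, 0.111, 0]}}

```text
time: 17.7
tool_pos: [573.6, -232.0, 332.1]
tcp_rot: [-3.142, -0.0, -0.18]
contact_force: [0.1, 0.4, -0.3]
grip_width: 0.4
finger_force: 0.0
```

Emit:
{"fn": "servo_tool", "kwargs": {"linear": [[-0.153, -0.233, 0], [-0.153, -0.233, 0], [-0.153, -0.233, 0], [-0.153, -0.233, 0], [-0.153, -0.233, 0], [-0.153, -0.233, 0], [-0.153, -0.233, 0], [0, 0, 0]], "spin": [0, 0, 0, 0, 0, 0, 0, 0]}}

```text
time: 18.7
tool_pos: [420.6, 130.5, 332.6]
tcp_rot: [-3.141, -0.001, -0.172]
contact_force: [0.3, -0.4, -0.5]
grip_width: 0.6
finger_force: 0.0
```

```bash
python3 - <<'E'
from h import *
B=np.load('B.npy');o=monitor.get_obs();print(o['tool_pos'],inbox(B,o['tool_pos']),o['tcp_rot'][2]-B[2])
w=cap('wrist','w9')
hsv=cv2.cvtColor(w['frame'],cv2.COLOR_BGR2HSV)
# bar: saturated yellow
m=((hsv[...,0]>18)&(hsv[...,0]<32)&(hsv[...,1]>150)&(hsv[...,2]>90)).astype(np.uint8)
n,l,st,ce=cv2.connectedComponentsWithStats(m)
print([(st[i].tolist(),ce[i].round(1).tolist()) for i in range(1,n) if st[i][4]>80])
p=[proj(w,[B[0]+np.cos(B[2])*x-np.sin(B[2])*y,B[1]+np.sin(B[2])*x+np.cos(B[2])*y,z]) for x,y,z in((-130,65,115),(-130,-65,115),(-85,128,120),(-85,-128,120))];print(np.round(p,1))
cv2.imwrite('pics/v9.png',w['frame'])
E
```

```text
[420.55778008 130.50452105 332.59773736] [-187.06668242   12.71120803] 0.014334745992273384
[([212, 84, 100, 31, 173], [256.4, 109.6]), ([208, 115, 119, 4, 189], [266.6, 116.5])]
[[211.3 114.1]
 [322.9 115.6]
 [153.   71.9]
 [383.3  75.1]]
```

Emit:
{"fn": "servo_tool", "kwargs": {"linear": [[0, 0, 0.25], [0, 0, 0.25], [0, 0, 0.25], [0, 0, 0.25], [0, 0, 0.25], [0.05, 0, 0], [0.05, 0, 0], [0.05, 0, 0]], "spin": [0.009, 0, 0, 0, 0, 0, 0, 0]}}

```text
time: 19.75
tool_pos: [454.2, 121.6, 84.0]
tcp_rot: [-3.14, -0.004, -0.196]
contact_force: [-0.1, -0.1, 0.5]
grip_width: 0.4
finger_force: 0.0
```

Emit:
{"fn": "servo_tool", "kwargs": {"linear": [[0.02, 0, 0], [0.015, 0, 0], [0.015, 0, 0], [0.01, 0, 0], [0.01, 0, 0], [0.01, 0, 0], [0, 0, 0], [0, 0, 0]], "spin": [0, 0, 0, 0, 0, 0, 0, 0]}}

```text
time: 20.75
tool_pos: [460.1, 120.2, 81.8]
tcp_rot: [3.14, 0.014, -0.195]
contact_force: [-21.7, 5.9, 18.9]
grip_width: 0.4
finger_force: 11.3
```

```bash
python3 - <<'E'
from h import *
B=np.load('B.npy');o=monitor.get_obs();print(o['tool_pos'],inbox(B,o['tool_pos']),o['tcp_rot'][2]-B[2],o['contact_force'])
E
```

```text
[460.11052665 120.17910189  81.79800801] [-146.28599349    9.88818626] -0.008812220044001257 [-21.74823132   5.86447166  18.87753499]
```

Emit:
{"fn": "servo_tool", "kwargs": {"linear": [[0.002, 0, -0.04], [0.003, 0, -0.05], [0.005, 0, -0.05], [0.008, 0, -0.05], [0.011, 0, -0.05], [0.014, 0, -0.05], [0, 0, 0], [0, 0, 0]], "spin": [0, 0, 0, 0, 0, 0, 0, 0]}}

```text
time: 21.75
tool_pos: [468.4, 118.5, 138.2]
tcp_rot: [3.14, 0.015, -0.195]
contact_force: [-18.6, 5.5, 3.1]
grip_width: 0.4
finger_force: 9.3
```

```bash
python3 - <<'E'
from h import *
B=np.load('B.npy');o=monitor.get_obs();print(o['tool_pos'],inbox(B,o['tool_pos']),o['contact_force'])
s=cap('scene','s10');w=cap('wrist','w10')
cv2.imwrite('pics/v10.png',np.hstack([cv2.resize(s['frame'][110:260,180:320],(400,428),interpolation=cv2.INTER_CUBIC),cv2.copyMakeBorder(cv2.resize(w['frame'],(400,300)),0,128,0,0,cv2.BORDER_CONSTANT)]))
E
```

```text
[468.41347296 118.51492073 138.16301911] [-137.81847809    9.7902106 ] [-18.56570926   5.51914463   3.07019859]
```

The lid is coming up: the finger rose 56 mm, advanced 8.5 mm and still carries 18 N, which means a lid angle of about 0.26. I continue along the arc.

Emit:
{"fn": "servo_tool", "kwargs": {"linear": [[0.018, 0, -0.058], [0.0215, 0, -0.0565], [0.025, 0, -0.0555], [0.0285, 0, -0.054], [0.032, 0, -0.0525], [0.035, 0, -0.0505], [0, 0, 0], [0, 0, 0]], "spin": [0, 0, 0, 0, 0, 0, 0, 0]}}

```text
time: 22.85
tool_pos: [500.8, 112.3, 205.5]
tcp_rot: [3.141, 0.012, -0.194]
contact_force: [-21.2, 4.2, 13.7]
grip_width: 0.5
finger_force: 11.5
```

```bash
python3 - <<'E'
from h import *
B=np.load('B.npy');o=monitor.get_obs();print(o['tool_pos'],inbox(B,o['tool_pos']),o['contact_force'])
s=cap('scene','s11')
cv2.imwrite('pics/v11.png',cv2.resize(s['frame'][90:270,170:340],(566,600),interpolation=cv2.INTER_CUBIC))
E
```

```text
[500.81354858 112.33457971 205.54947708] [-104.8342996     9.71615216] [-21.21977942   4.19070077  13.7333203 ]
```

View pics/v11.png

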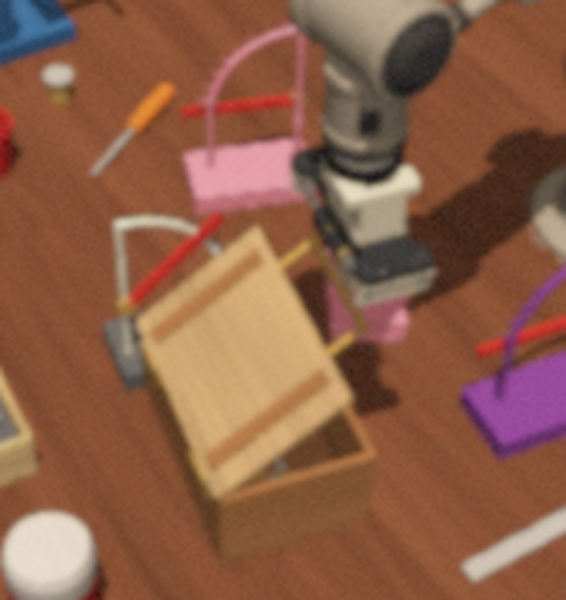

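The lid is held open, with its -y edge from (138,325) to (258,230) and the pointer at (130,300)-(218,222), which is slightly steeper. I'll compute both angles the same way.

```bash
cat >> h.py <<'E'
def Wb(B,x,y): return np.array([B[0]+np.cos(B[2])*x-np.sin(B[2])*y,B[1]+np.sin(B[2])*x+np.cos(B[2])*y,0])
def angl(c,a,b,B,yb):
    P=Wb(B,0,yb); ex=np.array([np.cos(B[2]),np.sin(B[2]),0]);nn=np.array([-ex[1],ex[0],0]);q=[]
    for u in (a,b):
        o,d=ray(c,u); q.append(o+d*((P-o)@nn)/(d@nn))
    d=q[1]-q[0]; return np.arctan2(d[2],-(d@ex))
def red(c):
    hsv=cv2.cvtColor(c['frame'],cv2.COLOR_BGR2HSV); m=(((hsv[...,0]<6)|(hsv[...,0]>174))&(hsv[...,1]>170)&(hsv[...,2]>90)).astype(np.uint8)
    m[:,:200]=0;m[:,245:]=0;m[:145]=0;m[190:]=0
    pts=np.argwhere(m)[:,::-1].astype(np.float32); vx,vy,x,y=cv2.fitLine(pts,cv2.DIST_L2,0,.01,.01).ravel()
    if vx<0: vx,vy=-vx,-vy
    return (x-14*vx,y-14*vy),(x+14*vx,y+14*vy)
E
python3 - <<'E'
from h import *
from scipy.optimize import brentq
B=np.load('B.npy');s=load('s11');k=lambda u,v:np.array([u/3.333+170-.35,v/3.333+90-.35])
for f in ('s8','s10','s11'): print(f,'pointer',[round(float(angl(load(f),*red(load(f)),BB,-155)),3) for BB in (B,B+[0,0,.01],B-[0,0,.01],B+[0,4,0])])
for h,n,y in((k(138,325),k(258,230),-128),(k(215,490),k(352,400),128)):
    print('lid edge',[round(float(angl(s,h,n,BB,y)),3) for BB in (B,B+[0,0,.01],B-[0,0,.01])])
o=monitor.get_obs(); xb=inbox(B,o['tool_pos'])[0]+16.3
print('kin',brentq(lambda t:85-215*np.cos(t)+5*np.sin(t)-xb,0.05,1.3),o['contact_force'])
# lid -y edge: wood mask boundary, line fit along its upper-left side
hsv=cv2.cvtColor(s['frame'],cv2.COLOR_BGR2HSV);a,b=k(138,325),k(258,230)
n=np.array([b[1]-a[1],-(b[0]-a[0])]);n/=np.linalg.norm(n);g=cv2.cvtColor(cv2.GaussianBlur(s['frame'],(3,3),0),cv2.COLOR_BGR2GRAY).astype(np.float32)
pts=[]
for t in np.linspace(.15,.85,25):
    c0=a+(b-a)*t; r=np.arange(-5,5.1,.25); q=c0+r[:,None]*n
    v=cv2.remap(g,q[:,0].astype(np.float32)[None],q[:,1].astype(np.float32)[None],1)[0]; pts.append(q[np.argmax(np.abs(np.gradient(v)))])
vx,vy,x,y=cv2.fitLine(np.array(pts,np.float32),cv2.DIST_HUBER,0,.01,.01).ravel()
if vx<0: vx,vy=-vx,-vy
print('lid edge fit',angl(s,(x-15*vx,y-15*vy),(x+15*vx,y+15*vy),B,-128))
E
```

```text
s8 pointer [0.732, 0.725, 0.739, 0.732]
s10 pointer [0.716, 0.709, 0.724, 0.716]
s11 pointer [0.708, 0.7, 0.715, 0.708]
lid edge [0.604, 0.595, 0.613]
lid edge [0.501, 0.488, 0.513]
kin 0.6082735207164472 [-21.26398283   3.69716418  13.75102232]
lid edge fit 0.6034513508160811
```

Both methods agree on the lid, 0.603 to 0.608, and the pointer is at about 0.715. I need 0.107 rad more: +14.4 mm in x and +18 mm in z.

Emit:
{"fn": "servo_tool", "kwargs": {"linear": [[0.018, 0, -0.023], [0.018, 0, -0.023], [0.018, 0, -0.022], [0.018, 0, -0.022], [0, 0, 0], [0, 0, 0], [0, 0, 0], [0, 0, 0]], "spin": [0, 0, 0, 0, 0, 0, 0, 0]}}

```text
time: 23.9
tool_pos: [516.0, 109.4, 224.5]
tcp_rot: [3.141, 0.009, -0.194]
contact_force: [-21.5, 3.2, 16.6]
grip_width: 0.6
finger_force: 11.6
```

```bash
python3 - <<'E'
from h import *
from scipy.optimize import brentq
B=np.load('B.npy');s=cap('scene','s12')
o=monitor.get_obs(); xb=inbox(B,o['tool_pos'])[0]+16.3
th=brentq(lambda t:85-215*np.cos(t)+5*np.sin(t)-xb,0.05,1.3);print('kin',th,o['contact_force'],o['dq'].round(3))
def P(t,r,y):  # lid top edge point
    p=Wb(B,85-r*np.cos(t)+10*np.sin(t),y); p[2]=110+r*np.sin(t)+10*np.cos(t); return proj(s,p)
a,b=P(th,0,-128),P(th,170,-128)
n=np.array([b[1]-a[1],-(b[0]-a[0])]);n/=np.linalg.norm(n);g=cv2.cvtColor(cv2.GaussianBlur(s['frame'],(3,3),0),cv2.COLOR_BGR2GRAY).astype(np.float32)
pts=[]
for t in np.linspace(.15,.85,25):
    c0=a+(b-a)*t; r=np.arange(-5,5.1,.25); q=c0+r[:,None]*n
    v=cv2.remap(g,q[:,0].astype(np.float32)[None],q[:,1].astype(np.float32)[None],1)[0]; pts.append(q[np.argmax(np.abs(np.gradient(v)))])
vx,vy,x,y=cv2.fitLine(np.array(pts,np.float32),cv2.DIST_HUBER,0,.01,.01).ravel()
if vx<0: vx,vy=-vx,-vy
print('lid edge fit',angl(s,(x-15*vx,y-15*vy),(x+15*vx,y+15*vy),B,-128),'pointer',angl(s,*red(s),B,-155))
E
```

```text
kin 0.7217225852870877 [-21.18512233   2.26067267  16.71368444] [ 0.    -0.001  0.    -0.001 -0.     0.   ]
lid edge fit 0.7224342109018693 pointer 0.7193284177518036
```

```bash
python3 - <<'E'
from h import *
print(workorder.close_job())
E
```

```text
the job is handed in; nothing more can be done
None
```

I handed the job in at about 24 s: the gauge measured flush against the box (face within about 1 mm), and the shut fingers hold the lid still at 0.72 rad, matching the pointer's 0.72; the first push slid onto the gauge's foot and briefly tilted it, I don't believe that touched the pointer but couldn't confirm it, and no verdict came back.

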